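Seat the photometer's window ring with a pin spanner

TASK

The window ring in the photometer's barrel is only started in its thread: lift the two-pin spanner out of its stand, feel gently for the ring's two holes until both pins drop in, and turn the ring clockwise until it is fully home against its stop. Then lift the spanner clear and set it back upright in its stand. Lean only lightly, for the glass window is right below the ring, and leave the tube rack, bottle and dish where they are.

Things in the scene. Friction and masses are not known exactly. Their poses are not given: they have to be found in the camera images.
- photometer: Photometer head, fixed: grey cast body 116 x 96 mm, top 40 mm high, on a 160 x 116 mm base plate; on it an aluminium lens barrel, 88 mm outside (94 mm over its lower ribs), bore 68 mm, mouth 75 mm above the bench. Cooling fins at its -x end, black connector at its +x end. Origin: on the barrel's axis at bench level; x along the body, z up. More than 35 N from the spanner cracks its window.
- ring_face (a point): Centre of the top face of the steel ring in the barrel, 10 mm below the mouth; its axes are the photometer's. Flat ring 67 mm outside, 32 mm inside, 8 mm thick, two opposite 7 mm through holes 22 mm from the axis, rims chamfered 0.8 mm. At the start the line through the holes is within 0.6 rad either side of the photometer's x axis: this angle is not measured, it must be felt or seen.
- ring (a joint): How far the ring has been turned in its thread, rad, growing clockwise seen from above: 0 to 0.25 at the start, 1.0 at the hard stop (fully home). The thread begins elsewhere in each unit, so this does not tell where the holes are. Turning takes 0.22 N m at first, rising to 0.30 N m; it stays where it is left, and a light rub does not turn it.
- spanner: Two-pin spanner upright in its stand, 220 to 350 g, same after a half turn. Origin midway between the pin tips, z up. Steel pins at x = +-22 mm, 5 mm thick (tips 3.2 mm), 6 mm long, under a steel disc 60 mm wide from z = 6 to 18 mm; 18 mm neck; black flat grip from z = 50 to 84 mm, 64 mm long (x), 14 mm thick (y). Pins fully in: disc on the ring, origin 6 mm below its face.
- stand: Grey round tool stand, fixed, on a 100 mm square foot: open cup 54 mm across inside, the seat for the spanner's disc 34 mm above the bench, within a flared rim (64 mm across at the seat, 72 mm at its top, 44 mm high). Origin: on its axis at bench level. The seated spanner's origin is 28 mm above it, turned any way about the vertical.
- rack: White sample rack with five capped tubes, 120 x 30 mm, 112 mm tall, loose. Origin: centre of the underside. Leave alone.
- wash: White wash bottle, 52 mm in diameter, 105 mm tall, loose. Origin: centre of the underside. Leave alone.
- dish: Flat clear dish 82 mm in diameter, 14 mm tall, with a spare glass window in it, loose. Origin: centre of the underside. Leave alone.
Things that resemble listed ones, but are neither listed nor needed, are in the scene too. Leave any yellow look-alike of the stand alone. What is shaped like the spanner but pink is not meant.

How it is judged:
By the outcome, as a careful person would: the job done as asked, in the order asked, and still so for the second after the job is handed in, with the robot touching nothing.
It also fails if it takes over 72 s, if anything falls off the work surface, if the arm or the gripper's body presses on something with over 40 N, if the wrist force passes 120 N, or if a joint passes its speed limit or range.

ROBOT

A 6-joint arm with a two-finger parallel gripper is mounted at the origin on the work surface. World frame = base frame: x ahead of the robot, y to its left, z up, the work surface at z = 0. Lengths are in m, angles in degrees, forces in N, time in s.
With the tool pointing down it reaches from about 0.35 to 0.875 m from the base axis. Payload 4.2 kg.
Tool frame: the origin (TCP) lies between the finger pads; the fingertips stand 19 mm ahead of it and the grasp point (between the pads) is the TCP; z points along the fingers, y is the line along which they close (so a half turn about z gives the same grasp; the last joint's range is limited). The gripper opens to 87 mm and grips with 3 to 60 N. Pads are 19 mm wide; open, the fingers measure 117 mm over their backs; the gripper's body (75 mm by 190 mm) begins 51 mm behind the grasp point.
Start: joints at [-59.668, 22.042, 0.453, 0, -68.411, -14.817], TCP at [0.167, -0.602, 0.242] pointing down, gripper open.
Joint ranges: [-179.83, 179.83], [-69.29, 118.12], [-61.27, 80.66], [-181.25, 117.63], [-171.15, -9.14], [-177.46, 177.46]. Speed limits (degrees/s): [159.86, 159.86, 180, 180, 180, 180].

INTERFACE

Orientations are given as a 3x3 rotation matrix whose columns are the frame's x, y, z axes.
In Python, from station import r gives the robot as it stands.
- The arm moves only by the tool drive_tool, never from a script. Its argument "steps" is one flat list of numbers, 7 for each row, row after row: the turn, a rotation vector about the tool's x, y, z in rad, then the shift along the tool's x, y, z in m, then the opening, from 0 (shut) to 1 (fully open). A call has 1 to 10 rows; each row shifts and turns the commanded pose from where the row before left it, along the tool's axes as they then stand; what a row does not reach is not made up. A row lasts 1/12 s, in which the tool goes at most 41.7 mm and 7.16 degrees, less where a joint would pass 70% of its speed; a pose out of reach is approached as far as the arm can. A call is refused whole if a number of a shift passes 0.0417 or a number of a turn 0.125, either way. A call with a gripper value outside its range is refused whole. The fingers move at their own pace and stop on an object; the grip force is fixed at half the most. Time passes only in rows, so rows that do not move let the fingers close. It gives the time, the measured TCP pose, the force, the opening and the grip force at its end, in the units of the state.
- r.sense(): the state, without advancing time (a new reading comes with each control period).
- r.capture(name): name is "side" or "top"; returns the picture (384x512x3 uint8, blue, green, red); there is no depth.
- r.camera_params(name): a dict with "camera_matrix" (3x3 intrinsics, pixels), "k1" (the pictures are not rectified: a ray, as slopes to the right and down, at radius r is drawn at 1 + k1 r^2 times it, then the intrinsics apply), "extrinsics" (4x4, takes a point from world to camera coordinates). Camera axes: x right, y down, z forward; pixel columns grow to the right and rows downward; lengths in m; the calibration is good to about 2 mm. A picture is of the moment at which its call begins. camera_params takes no time and is no camera call.
- r.finish_job(): hands the job in; it is judged then, once.
The state is a dict: "time_s": time; "joints": joint angles; "joint_velocities": joint speeds; "effort": joint torques, N m; "tcp_pos": TCP position; "ee_rot": TCP orientation; "wrist_force": force on the tool from outside, world axes, zero at the start; "moment": the same for the moment, N m; "gripper_width": opening from 0.0 (shut) to 1.0 (fully open); "gripper_force": force on a finger pad.
Only numpy, scipy, OpenCV 4.12 (cv2) and the standard library are available. Lean on these libraries where they do the work, as an engineer would, in place of code of your own. Each camera call takes 0.05 s, during which the arm holds its last target. There are 200 camera calls.

## Working session

There is one attempt and no reset: what is moved stays moved. The work goes in short steps, Python scripts to look and compute and a tool call to move; the robot and the scene stay as the last step left them, time stands still between calls to the robot, and variables do not carry over. Pictures are saved under pics/ and viewed, at most 10 in all, crops included, and the job is handed in when it is done.

Besides the shell and the picture viewer there is one more tool, called after "Call:" in YAML: its name, and indented under it one key for each argument. drive_tool: Moves the arm, as the interface text tells. Its arguments: {"type":"object","properties":{"steps":{"type":"array"}},"required":["steps"]}

```bash
mkdir -p pics; ls; python3 - <<'E'
from station import r
import cv2,numpy as np
for n in("side","top"):
    cv2.imwrite(f"pics/{n}0.png",r.capture(n)); p=r.camera_params(n); print(n,p)
s=r.sense();print(s)
E
```

```text
pics
side {'camera_matrix': array([[388.31064266,   0.        , 258.51031246],
       [  0.        , 388.31064266, 188.29377308],
       [  0.        ,   0.        ,   1.        ]]), 'k1': -0.11634121378754189, 'extrinsics': array([[-0.99185256, -0.12737693,  0.00190429,  0.61446745],
       [-0.07771451,  0.59316386, -0.80132209,  0.1042359 ],
       [ 0.10094039, -0.79494136, -0.59823012,  1.24004758],
       [ 0.        ,  0.        ,  0.        ,  1.        ]])}
top {'camera_matrix': array([[373.03053478,   0.        , 257.0259368 ],
       [  0.        , 373.03053478, 187.37369496],
       [  0.        ,   0.        ,   1.        ]]), 'k1': -0.03896705133174552, 'extrinsics': array([[-0.02134021, -0.99974327,  0.00761567,  0.01296184],
       [-0.99384902,  0.02038521, -0.10885115,  0.64085356],
       [ 0.10866795, -0.00989173, -0.99402889,  1.14681141],
       [ 0.        ,  0.        ,  0.        ,  1.        ]])}
{'time_s': 0.1, 'joints': array([-5.96672423e+01,  2.20845296e+01,  3.89040859e-01, -2.44088821e-02,
       -6.84130382e+01, -1.48168791e+01]), 'joint_velocities': array([ 0.04777803, -0.1113176 ,  0.17335655,  0.09684239, -0.04757395,
        0.04262415]), 'effort': array([-2.18528562e-04, -3.91688991e+01,  1.87937236e+01,  4.23192590e+00,
        1.34800115e-02, -7.56360282e-05]), 'tcp_pos': array([ 0.16707453, -0.60173577,  0.24060035]), 'ee_rot': array([[-9.63598341e-01, -2.67353436e-01, -6.14664437e-04],
       [-2.67354123e-01,  9.63596599e-01,  1.83488522e-03],
       [ 1.01725693e-04,  1.93242543e-03, -9.99998128e-01]]), 'wrist_force': array([ 0.95143735, -0.21035674, -0.07157103]), 'moment': array([ 0.02088075, -0.00483293,  0.04133126]), 'gripper_force': 0.0, 'gripper_width': 0.999745380475827}
```

View pics/side0.png

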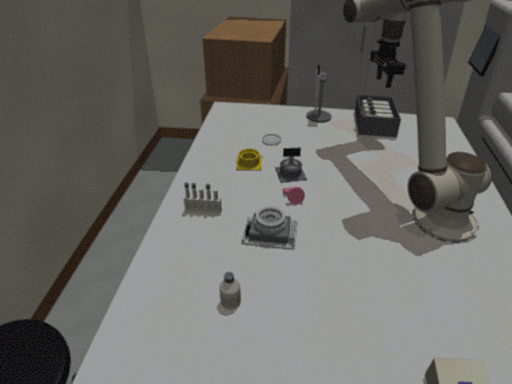

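View pics/top0.png

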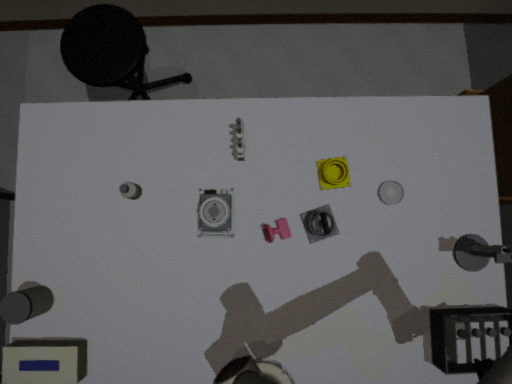

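The side view shows the photometer at about (270,225), the stand with the spanner at (291,165), the yellow decoy at (249,160) and the pink decoy at (294,195). In the top view the photometer is at (215,212) and the stand at (320,222). I'll zoom in next.

```bash
cat > h.py <<'E'
import cv2,numpy as np
from station import r
def ray(n,u,v):
    p=r.camera_params(n);K=p["camera_matrix"];E=p["extrinsics"]
    d=np.array([(u-K[0,2])/K[0,0],(v-K[1,2])/K[1,1]]);x=d.copy()
    for _ in range(20): x=d/(1+p["k1"]*(x@x))
    R=E[:3,:3];return -R.T@E[:3,3],R.T@np.r_[x,1]
def onz(n,u,v,z):
    o,d=ray(n,u,v);return o+d*(z-o[2])/d[2]
def proj(n,P):
    p=r.camera_params(n);c=p["extrinsics"][:3,:3]@np.asarray(P,float)+p["extrinsics"][:3,3]
    x=c[:2]/c[2];x=x*(1+p["k1"]*(x@x));K=p["camera_matrix"]
    return K[0,0]*x[0]+K[0,2],K[1,1]*x[1]+K[1,2]
def avg(n,k=6): return np.mean([r.capture(n).astype(float) for _ in range(k)],0).astype(np.uint8)
def crop(im,x,y,w,h,s): return cv2.resize(im[y:y+h,x:x+w],None,fx=s,fy=s,interpolation=cv2.INTER_CUBIC)
E
python3 - <<'E'
from h import *
t=avg("top",4);s=avg("side",4);np.save("t.npy",t);np.save("s.npy",s)
a=np.hstack([crop(t,190,180,50,60,8),crop(t,295,200,50,60,8)])
cv2.imwrite("pics/a.png",cv2.convertScaleAbs(a,alpha=1.3))
b=np.hstack([crop(s,240,195,60,55,6),crop(s,265,140,60,55,6)])
cv2.imwrite("pics/b.png",b)
E
```

```text
(no output)
```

View pics/a.png

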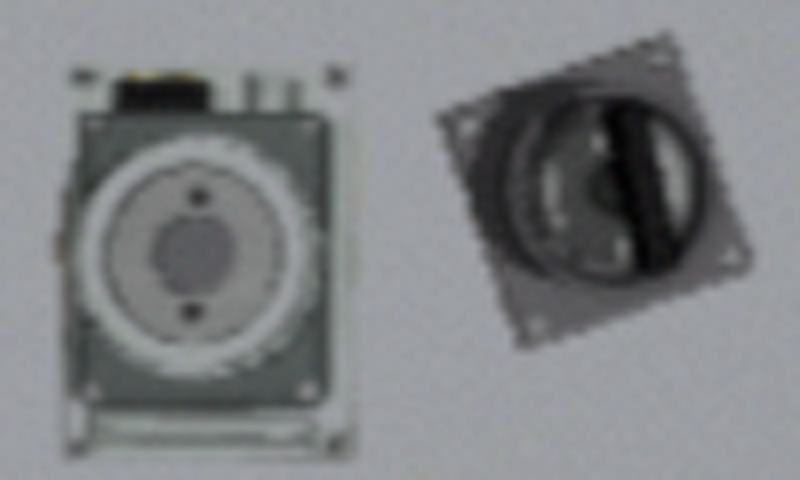

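View pics/b.png

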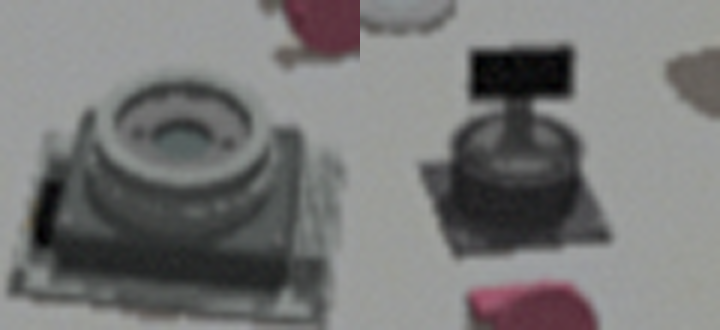

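The ring's holes show clearly in the top crop, at (199,196) and (191,312). The grip is the black bar from (615,95) to (665,270). Next I'll measure these.

```bash
python3 - <<'E'
from h import *
t=np.load("t.npy");s=np.load("s.npy")
def c2p(x,y,x0,y0,k): return x0+(x+.5)/k-.5,y0+(y+.5)/k-.5
def dark(img,u,v,w):  # weighted centroid of darkness in a window
    g=cv2.cvtColor(img,cv2.COLOR_BGR2GRAY).astype(float);u0,v0=int(round(u)),int(round(v))
    p=g[v0-w:v0+w+1,u0-w:u0+w+1];q=np.clip(np.median(p)-8-p,0,None);yy,xx=np.mgrid[v0-w:v0+w+1,u0-w:u0+w+1]
    return (q*xx).sum()/q.sum(),(q*yy).sum()/q.sum()
H=[]
for c in[(199,196),(191,312)]:
    e=dark(t,*c2p(*c,190,180,8),2);P=onz("top",*e,.064);H.append(P);print("hole top",np.round(e,2),P.round(4))
d=H[0]-H[1];print("len",np.hypot(*d[:2]),"ang",np.degrees(np.arctan2(d[1],d[0])),"mid",(H[0]+H[1])/2)
H=[]
for c in[(141,132),(226,142)]:
    e=dark(s,*c2p(*c,240,195,6),1);P=onz("side",*e,.064);H.append(P);print("hole side",np.round(e,2),P.round(4))
d=H[0]-H[1];print("len",np.hypot(*d[:2]),"ang",np.degrees(np.arctan2(d[1],d[0])),"mid",(H[0]+H[1])/2)
def ell(pts,n,k,x0,y0,z):
    e=cv2.fitEllipse(np.array([onz(n,*c2p(*p,x0,y0,k),z)[:2]*1000 for p in pts],np.float32));return np.round(e[0],1),np.round(e[1],1)
print("mouth outer top",ell([(80,255),(107,170),(193,135),(285,180),(308,255),(280,340),(193,377),(105,335)],"top",8,190,180,.075))
# auto: bright mouth annulus
g=cv2.cvtColor(cv2.resize(t[180:240,190:240],None,fx=8,fy=8,interpolation=cv2.INTER_CUBIC),cv2.COLOR_BGR2GRAY)
# body corners (cast top 116x96 z=.04), base z~0
B=[onz("top",*c2p(*p,190,180,8),.04) for p in[(80,113),(328,113),(328,405),(78,405)]]
print("body",np.round(B,4).tolist(),"c",np.mean(B,0))
a=(B[0]+B[1])/2-(B[2]+B[3])/2;print("body ang",np.degrees(np.arctan2(a[1],a[0])))
F=[onz("top",*c2p(x-400,y,295,200,8),.006) for x,y in[(665,33),(755,260),(523,350),(437,108)]]
print("foot",np.round(F,4).tolist(),"c",np.mean(F,0))
FS=[onz("side",*c2p(x-360,y,265,140,6),.006) for x,y in[(420,162),(462,256),(612,240)]]
print("footside",np.round(FS,4).tolist(),"c",(FS[0]+FS[2])/2)
G=[onz("top",*c2p(x-400,y,295,200,8),.112) for x,y in[(605,97),(648,97),(683,262),(637,270)]]
print("grip",np.round(G,4).tolist(),"c",np.mean(G,0))
for (a,b) in((0,3),(1,2)):
    d=G[a]-G[b];print(np.hypot(*d[:2]),np.degrees(np.arctan2(d[1],d[0])))
GS=[onz("side",*c2p(x-360,y,265,140,6),.112) for x,y in[(470,48),(573,46)]]
print("gripside",np.round(GS,4).tolist(),np.mean(GS,0))
for n in("top",): # black mask with min area rect
    m=(t[200:260,295:345].max(2)<45).astype(np.uint8);print(m.sum(), t[200:260,295:345].max(2).min())
for nm,p in dict(stand=np.mean(F,0)).items(): print(proj("side",p))
E
```

```text
hole top [214.34 204.24] [0.5884 0.1321 0.064 ]
hole top [213.53 218.47] [0.5448 0.135  0.064 ]
len 0.043677863771426025 ang -3.8114559231241607 mid [0.56658021 0.13356669 0.064     ]
hole side [262.83 217.  ] [0.5897 0.1322 0.064 ]
hole side [277.5  218.54] [0.5457 0.1335 0.064 ]
len 0.0439946017624294 ang -1.7097453106533052 mid [0.56768914 0.13283657 0.064     ]
mouth outer top (array([565.7, 132.9]), array([87.6, 93.2]))
body [[0.6242, 0.1809, 0.04], [0.6222, 0.0833, 0.04], [0.508, 0.0849, 0.04], [0.5099, 0.1823, 0.04]] c [0.56605283 0.13283397 0.04      ]
body ang -0.7499927240634466
foot [[0.5863, -0.2285, 0.006], [0.4941, -0.2611, 0.006], [0.4605, -0.1663, 0.006], [0.558, -0.135, 0.006]] c [ 0.52473728 -0.19772419  0.006     ]
footside [[0.5873, -0.2301, 0.006], [0.5527, -0.1319, 0.006], [0.4637, -0.1603, 0.006]] c [ 0.52552232 -0.19522201  0.006     ]
grip [[0.5567, -0.1842, 0.112], [0.5563, -0.2001, 0.112], [0.4957, -0.2106, 0.112], [0.4931, -0.1935, 0.112]] c [ 0.52545743 -0.19712317  0.112     ]
0.06422032002806048 8.343083610033698
0.06156854810624976 9.778618102681863
gripside [[0.557, -0.1968, 0.112], [0.4961, -0.2074, 0.112]] [ 0.52659219 -0.20210188  0.112     ]
384 3
(np.float64(290.47629391904337), np.float64(172.56999353352103))
```

Call:
drive_tool:
  steps: [0,0,0,-0.03,0.0195,0.003,1,0,0,0,-0.03,0.0195,0.003,1,0,0,0,-0.03,0.0195,0.003,1,0,0,0,-0.03,0.0195,0.003,1,0,0,0,-0.03,0.0195,0.003,1,0,0,0,-0.03,0.0195,0.003,1,0,0,0,-0.03,0.0195,0.003,1,0,0,0,-0.03,0.0195,0.003,1,0,0,0,-0.03,0.0195,0.003,1,0,0,0,-0.03,0.0195,0.003,1]

```text
time_s: 1.33
tcp_pos: [0.4051, -0.3326, 0.2118]
ee_rot: [[-0.964, -0.268, 0.001], [-0.268, 0.964, -0.0], [-0.001, -0.001, -1.0]]
wrist_force: [1.4, -1.0, 0.4]
gripper_width: 0.998
gripper_force: 0.0
```

Call:
drive_tool:
  steps: [0,0,0,-0.03,0.0195,0.003,1,0,0,0,-0.03,0.0195,0.003,1,0,0,0,-0.03,0.0195,0.003,1,0,0,0,-0.03,0.0195,0.003,1,0,0,0,-0.03,0.0195,0.003,1,0,0,0.113,0,0,0,1,0,0,0,0,0,0,1,0,0,0,0,0,0,1]

```text
time_s: 2.0
tcp_pos: [0.5225, -0.1997, 0.1965]
ee_rot: [[-0.987, -0.16, -0.0], [-0.16, 0.987, 0.0], [0.0, 0.0, -1.0]]
wrist_force: [-0.1, -0.9, -0.3]
gripper_width: 0.995
gripper_force: 0.0
```

Call:
drive_tool:
  steps: [0,0,0,-0.0034,0.002,0.02,1,0,0,0,0,0,0.025,1,0,0,0,0,0,0.025,1,0,0,0,0,0,0.02,1,0,0,0,0,0,0.0125,1,0,0,0,0,0,0,1,0,0,0,0,0,0,0.4,0,0,0,0,0,0,0.2,0,0,0,0,0,0,0.2,0,0,0,0,0,0,0.2]

```text
time_s: 2.83
tcp_pos: [0.5262, -0.1977, 0.0954]
ee_rot: [[-0.988, -0.157, 0.003], [-0.157, 0.988, -0.0], [-0.002, -0.001, -1.0]]
wrist_force: [0.1, 0.1, -0.0]
gripper_width: 0.778
gripper_force: 0.0
```

Call:
drive_tool:
  steps: [0,0,0,0,0,0,0.2,0,0,0,0,0,0,0.2,0,0,0,0,0,0,0,0,0,0,0,0,0,0,0,0,0,0,0,0,0,0,0,0,0,0,0,0]

```text
time_s: 3.33
tcp_pos: [0.5256, -0.1974, 0.094]
ee_rot: [[-0.988, -0.157, -0.0], [-0.157, 0.988, 0.0], [0.0, 0.0, -1.0]]
wrist_force: [0.1, -0.6, -0.4]
gripper_width: 0.327
gripper_force: 0.0
```

Call:
drive_tool:
  steps: [0,0,0,0,0,0,0,0,0,0,0,0,0,0,0,0,0,0,0,0,0,0,0,0,0,0,0,0,0,0,0,0,0,0,0,0,0,0,0,0,0,0]

```text
time_s: 3.83
tcp_pos: [0.5256, -0.1974, 0.094]
ee_rot: [[-0.988, -0.157, -0.0], [-0.157, 0.988, 0.0], [0.0, 0.0, -1.0]]
wrist_force: [-0.7, 0.9, -0.4]
gripper_width: 0.183
gripper_force: 30.0
```

Call:
drive_tool:
  steps: [0,0,0,0,0,-0.01,0,0,0,0,0,0,-0.02,0,0,0,0,0,0,-0.03,0,0,0,0,0,0,-0.03,0,0,0,0,0,0,0,0]

```text
time_s: 4.25
tcp_pos: [0.529, -0.1986, 0.1909]
ee_rot: [[-0.987, -0.159, 0.012], [-0.159, 0.987, -0.003], [-0.011, -0.005, -1.0]]
wrist_force: [2.1, 0.4, -2.3]
gripper_width: 0.182
gripper_force: 30.0
```

Call:
drive_tool:
  steps: [0,0,0,-0.0092,0.032,-0.002,0,0,0,0,-0.0092,0.032,0,0,0,0,0,-0.0092,0.032,0,0,0,0,0,-0.0092,0.032,0,0,0,0,0,-0.0092,0.032,0,0,0,0,0,-0.0092,0.032,0,0,0,0,0,-0.0092,0.032,0,0,0,0,0,-0.0092,0.032,0,0,0,0,0,-0.0092,0.032,0,0,0,0,0,-0.0092,0.032,0,0]

```text
time_s: 5.08
tcp_pos: [0.5654, 0.1343, 0.1855]
ee_rot: [[-0.988, -0.157, -0.002], [-0.157, 0.988, -0.001], [0.002, -0.0, -1.0]]
wrist_force: [0.5, -0.4, -2.3]
gripper_width: 0.18
gripper_force: 30.0
```

Call:
drive_tool:
  steps: [0,0,0.105,0,0,0,0,0,0,0.105,0,0,0,0,0,0,0,0,0,0,0,0,0,0,0,0,0,0,0,0,0,0,0,0,0]

```text
time_s: 5.5
tcp_pos: [0.5658, 0.1325, 0.1857]
ee_rot: [[-0.999, 0.051, -0.001], [0.051, 0.999, -0.0], [0.001, -0.0, -1.0]]
wrist_force: [0.1, -0.7, -2.3]
gripper_width: 0.181
gripper_force: 30.0
```

```bash
python3 - <<'E'
from h import *
s=avg("side",6);t=avg("top",4);np.save("s2.npy",s);np.save("t2.npy",t);q=r.sense();print(q["tcp_pos"],q["joints"],q["wrist_force"],q["moment"])
b=np.hstack([crop(s,238,160,66,75,6),crop(t,185,160,66,75,6)])
cv2.imwrite("pics/c.png",cv2.convertScaleAbs(b,alpha=1.3))
E
```

```text
[0.56619841 0.13292729 0.18608394] [ 2.91603330e+01  2.04258200e+01 -1.04466201e+01  7.17554801e-04
 -5.91228084e+01 -1.22149578e+02] [ 0.08282504 -0.20048513 -3.16515222] [-0.00501885 -0.05297158  0.03146435]
```

View pics/c.png

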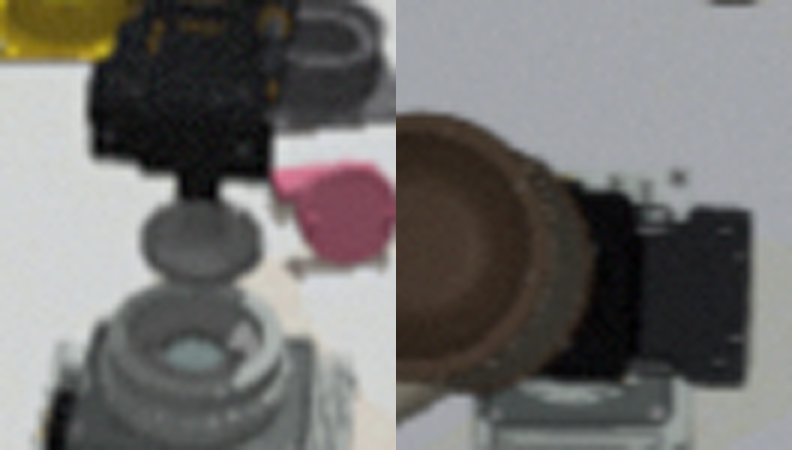

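The side crop shows the disc level at about (201,242), hanging above the barrel. J6 would run out of range during the clockwise turn, so I'll rotate the tool a half turn counter-clockwise first, which the spanner's symmetry allows.

Call:
drive_tool:
  steps: [0,0,-0.12,0,0,0,0,0,0,-0.12,0,0,0,0,0,0,-0.12,0,0,0,0,0,0,-0.12,0,0,0,0,0,0,-0.12,0,0,0,0,0,0,-0.12,0,0,0,0,0,0,-0.12,0,0,0,0,0,0,-0.12,0,0,0,0,0,0,-0.12,0,0,0,0,0,0,-0.12,0,0,0,0]

```text
time_s: 6.83
tcp_pos: [0.5661, 0.133, 0.186]
ee_rot: [[-0.405, -0.914, -0.0], [-0.914, 0.405, 0.0], [0.0, 0.0, -1.0]]
wrist_force: [0.4, 0.9, -3.6]
gripper_width: 0.182
gripper_force: 30.0
```

Call:
drive_tool:
  steps: [0,0,-0.12,0,0,0,0,0,0,-0.12,0,0,0,0,0,0,-0.12,0,0,0,0,0,0,-0.12,0,0,0,0,0,0,-0.12,0,0,0,0,0,0,-0.12,0,0,0,0,0,0,-0.12,0,0,0,0,0,0,-0.12,0,0,0,0,0,0,-0.12,0,0,0,0,0,0,-0.12,0,0,0,0]

```text
time_s: 7.67
tcp_pos: [0.5661, 0.133, 0.186]
ee_rot: [[0.705, -0.709, -0.0], [-0.709, -0.705, -0.0], [-0.0, 0.0, -1.0]]
wrist_force: [0.2, -0.6, -3.6]
gripper_width: 0.186
gripper_force: 30.0
```

Call:
drive_tool:
  steps: [0,0,-0.12,0,0,0,0,0,0,-0.12,0,0,0,0,0,0,-0.12,0,0,0,0,0,0,-0.12,0,0,0,0,0,0,-0.12,0,0,0,0,0,0,-0.1416,0,0,0,0]

```text
refused, turn out of range in row 6
```

```bash
python3 - <<'E'
from h import *
q=r.sense();print(q["tcp_pos"],q["joints"],q["wrist_force"],q["time_s"])
s=np.load("s2.npy")
P=onz("side",238+(201+.5)/6-.5,160+(243+.5)/6-.5,.132);print(P)
print(proj("side",[.5662,.1329,.132]))
E
```

```text
[0.56614422 0.13299566 0.18603621] [ 2.91679247e+01  2.04298151e+01 -1.04469473e+01 -2.07335340e-03
 -5.91288037e+01  1.56994251e+01] [ 0.1560681  -0.55791692 -3.61120245] 7.6667
[0.56628863 0.13371548 0.132     ]
(np.float64(271.14305336812646), np.float64(199.9102010149433))
```

Call:
drive_tool:
  steps: [0,0,-0.1228,0,0,0.008,0,0,0,-0.1228,0,0,0.008,0,0,0,-0.1228,0,0,0.008,0,0,0,-0.1228,0,0,0.008,0,0,0,-0.1228,0,0,0.008,0,0,0,-0.1228,0,0,0.008,0,0,0,0,0,0,0.002,0,0,0,0,0,0,0,0,0,0,0,0,0,0,0]

```text
time_s: 8.42
tcp_pos: [0.5664, 0.1331, 0.1364]
ee_rot: [[0.998, -0.059, 0.001], [-0.059, -0.998, -0.0], [0.001, -0.0, -1.0]]
wrist_force: [0.4, -0.5, -2.6]
gripper_width: 0.182
gripper_force: 30.0
```

```bash
python3 - <<'E'
from h import *
q=r.sense();print(q["tcp_pos"],q["ee_rot"],q["wrist_force"],q["moment"])
s=avg("side",4);t=avg("top",4)
b=np.hstack([crop(s,238,170,66,75,6),crop(t,185,160,66,75,6)])
cv2.imwrite("pics/d.png",cv2.convertScaleAbs(b,alpha=1.6))
E
```

```text
[0.5664448  0.13307795 0.13636969] [[ 9.98238640e-01 -5.93241953e-02  5.08079106e-04]
 [-5.93241939e-02 -9.98238769e-01 -1.79186400e-05]
 [ 5.08247270e-04 -1.22543046e-05 -9.99999871e-01]] [ 0.40041933 -0.54167205 -2.63496181] [-0.10681688  0.14160746  0.00699   ]
```

View pics/d.png

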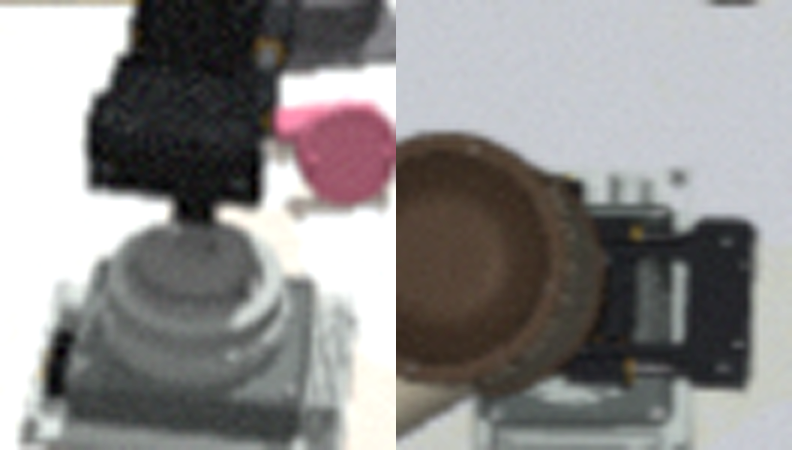

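The disc is centred in the barrel mouth, so I'll descend gently.

Call:
drive_tool:
  steps: [0,0,0,0,0,0.001,0,0,0,0,0,0,0.001,0,0,0,0,0,0,0.001,0,0,0,0,0,0,0.001,0,0,0,0,0,0,0.001,0,0,0,0,0,0,0,0,0,0,0,0,0,0,0,0,0,0,0,0,0,0]

```text
time_s: 9.48
tcp_pos: [0.5662, 0.133, 0.1311]
ee_rot: [[0.998, -0.057, 0.0], [-0.057, -0.998, -0.0], [0.0, 0.0, -1.0]]
wrist_force: [-0.5, -0.3, -2.3]
gripper_width: 0.184
gripper_force: 30.0
```

Call:
drive_tool:
  steps: [0,0,0,0,0,0.0005,0,0,0,0,0,0,0.0005,0,0,0,0,0,0,0.0005,0,0,0,0,0,0,0,0,0,0,0,0,0,0,0]

```text
time_s: 9.9
tcp_pos: [0.5663, 0.1331, 0.1296]
ee_rot: [[0.998, -0.057, 0.0], [-0.057, -0.998, 0.0], [0.0, -0.0, -1.0]]
wrist_force: [0.9, -0.0, -3.2]
gripper_width: 0.185
gripper_force: 30.0
```

No contact yet, so I'll keep going.

Call:
drive_tool:
  steps: [0,0,0,0,0,0.0005,0,0,0,0,0,0,0.0005,0,0,0,0,0,0,0.0005,0,0,0,0,0,0,0,0,0,0,0,0,0,0,0]

```text
time_s: 10.32
tcp_pos: [0.5668, 0.1332, 0.1286]
ee_rot: [[0.998, -0.057, 0.002], [-0.057, -0.998, 0.0], [0.002, -0.0, -1.0]]
wrist_force: [1.5, -0.3, -0.1]
gripper_width: 0.181
gripper_force: 30.0
```

```bash
python3 - <<'E'
from station import r
q=r.sense();print(q["tcp_pos"],q["wrist_force"],q["moment"])
E
```

```text
[0.56682979 0.13316586 0.12864323] [ 1.47089629 -0.33788324 -0.05930918] [-0.1321931  -0.18937617 -0.03483863]
```

Call:
drive_tool:
  steps: [0,0,0,0.0006,0,0,0,0,0,0,0,0,0.0003,0,0,0,0,0,0,0.0003,0,0,0,0,0,0,0.0003,0,0,0,0,0,0,0,0]

```text
time_s: 10.73
tcp_pos: [0.5674, 0.1332, 0.1276]
ee_rot: [[0.998, -0.057, 0.002], [-0.057, -0.998, 0.001], [0.002, -0.001, -1.0]]
wrist_force: [2.0, 0.5, 1.9]
gripper_width: 0.188
gripper_force: 30.0
```

```bash
python3 - <<'E'
from station import r
q=r.sense();print(q["tcp_pos"],q["wrist_force"],q["moment"])
E
```

```text
[0.56741339 0.13323834 0.12762885] [2.02208414 0.49489476 1.86747927] [ 0.13308679 -0.42100593  0.03258047]
```

Call:
drive_tool:
  steps: [0,0,0,0.0008,0,0,0,0,0,0,0,0,0,0,0,0,0,0,0,0.0004,0,0,0,0,0,0,0,0,0,0,0,0,0,0,0]

```text
time_s: 11.15
tcp_pos: [0.5665, 0.1331, 0.1256]
ee_rot: [[0.998, -0.057, -0.003], [-0.057, -0.998, -0.0], [-0.003, 0.0, -1.0]]
wrist_force: [-0.6, 2.7, -2.6]
gripper_width: 0.182
gripper_force: 30.0
```

```bash
python3 - <<'E'
from station import r
q=r.sense();print(q["tcp_pos"],q["wrist_force"],q["moment"])
E
```

```text
[0.56654274 0.13307915 0.12562557] [-0.60273011  2.70069684 -2.59382553] [ 0.86828214  0.16832546 -0.06127061]
```

Call:
drive_tool:
  steps: [0,0,0,-0.0006,-0.0004,0,0,0,0,0,0,0,0.0004,0,0,0,0,0,0,0.0004,0,0,0,0,0,0,0,0,0,0,0,0,0,0,0]

```text
time_s: 11.57
tcp_pos: [0.5666, 0.1332, 0.1256]
ee_rot: [[0.998, -0.057, -0.001], [-0.057, -0.998, -0.0], [-0.001, 0.0, -1.0]]
wrist_force: [-0.3, 2.2, -4.2]
gripper_width: 0.183
gripper_force: 30.0
```

```bash
python3 - <<'E'
from station import r
q=r.sense();print(q["tcp_pos"],q["wrist_force"],q["moment"],q["joints"])
E
```

```text
[0.56661704 0.13322576 0.1256358 ] [-0.33849137  2.22201002 -4.19628329] [ 0.60609264  0.16834673 -0.0211276 ] [ 2.91579346e+01  2.40752195e+01 -1.45364098e+01 -1.96261572e-02
 -5.14432194e+01  5.75781006e+01]
```

Call:
drive_tool:
  steps: [0,0,0,0,-0.0003,0.0003,0,0,0,0,0,0,0.0004,0,0,0,0,0,0,0.0004,0,0,0,0,0,0,0,0,0,0,0,0,0,0,0,0,0,0,0,0,0,0]

```text
time_s: 12.07
tcp_pos: [0.5671, 0.1337, 0.1252]
ee_rot: [[0.998, -0.057, 0.0], [-0.057, -0.998, 0.0], [0.0, -0.0, -1.0]]
wrist_force: [-0.3, 2.1, -0.4]
gripper_width: 0.183
gripper_force: 30.0
```

```bash
python3 - <<'E'
from station import r
q=r.sense();print(q["tcp_pos"],q["wrist_force"],q["moment"])
E
```

```text
[0.56712253 0.13369254 0.12523172] [-0.33959038  2.13476361 -0.43212048] [0.46348923 0.45261448 0.01753677]
```

Call:
drive_tool:
  steps: [0,0,0.03,0,0,0,0,0,0,0.03,0,0,0,0,0,0,0.03,0,0,0,0,0,0,0.03,0,0,0,0,0,0,0.03,0,0,0,0,0,0,0.03,0,0,0,0]

```text
time_s: 12.57
tcp_pos: [0.5676, 0.134, 0.1252]
ee_rot: [[0.972, -0.235, 0.002], [-0.235, -0.972, 0.0], [0.001, -0.001, -1.0]]
wrist_force: [-0.7, 2.7, -0.7]
gripper_width: 0.182
gripper_force: 30.0
```

```bash
cat > q.py <<'E'
from station import r
import numpy as np
q=r.sense();R=q["ee_rot"];print(q["time_s"],q["tcp_pos"].round(4),q["wrist_force"].round(1),q["moment"].round(2),"yaw",round(np.degrees(np.arctan2(R[1,0],R[0,0])),2),"w",q["gripper_width"],"tilt",R[2,:2].round(4),"j6",q["joints"][5])
E
python3 q.py
```

```text
12.5667 [0.5676 0.134  0.1252] [-0.7  2.7 -0.7] [0.61 0.2  0.23] yaw -13.58 w 0.18220979554126696 tilt [ 0.0014 -0.0008] j6 47.20334512172664
```

Call:
drive_tool:
  steps: [0,0,0.04,0,-0.0003,0,0,0,0,0.04,0,0,0,0,0,0,0.04,0,0,0,0,0,0,0.04,0,0,0,0,0,0,0.04,0,0,0,0,0,0,0.04,0,0,0,0,0,0,0.04,0,0,0,0,0,0,0.04,0,0,0,0]

```text
time_s: 13.23
tcp_pos: [0.5676, 0.1341, 0.1252]
ee_rot: [[0.849, -0.529, 0.001], [-0.529, -0.849, 0.0], [0.001, -0.001, -1.0]]
wrist_force: [0.6, 1.2, -1.6]
gripper_width: 0.183
gripper_force: 30.0
```

```bash
python3 q.py
```

```text
13.2333 [0.5676 0.1341 0.1252] [ 0.6  1.2 -1.6] [0.46 0.17 0.23] yaw -31.94 w 0.18309850365660496 tilt [ 0.001  -0.0007] j6 28.823199306475995
```

Call:
drive_tool:
  steps: [0,0,0.04,0,0,0,0,0,0,0.04,0,0,0,0,0,0,0.04,0,0,0,0,0,0,0.04,0,0,0,0,0,0,0.04,0,0,0,0,0,0,0,0,0,0,0]

```text
time_s: 13.73
tcp_pos: [0.5675, 0.1341, 0.1252]
ee_rot: [[0.727, -0.686, 0.001], [-0.686, -0.727, 0.0], [0.001, -0.001, -1.0]]
wrist_force: [-0.4, 2.1, -0.9]
gripper_width: 0.185
gripper_force: 30.0
```

```bash
python3 q.py
```

```text
13.7333 [0.5675 0.1341 0.1252] [-0.4  2.1 -0.9] [0.46 0.2  0.2 ] yaw -43.34 w 0.18540042401659154 tilt [ 0.0008 -0.0008] j6 17.426966832512388
```

Call:
drive_tool:
  steps: [0,0,0.03,0,0,0,0,0,0,0.03,0,0,0,0,0,0,0.03,0,0,0,0,0,0,0,0,0,0,0]

```text
time_s: 14.07
tcp_pos: [0.5675, 0.1341, 0.1252]
ee_rot: [[0.663, -0.748, 0.001], [-0.748, -0.663, 0.0], [0.001, -0.001, -1.0]]
wrist_force: [0.2, 1.5, -0.9]
gripper_width: 0.185
gripper_force: 30.0
```

```bash
python3 q.py
```

```text
14.0667 [0.5675 0.1341 0.1252] [ 0.2  1.5 -0.9] [0.47 0.19 0.25] yaw -48.45 w 0.1854465331171593 tilt [ 0.0006 -0.0008] j6 12.319253188416251
```

Call:
drive_tool:
  steps: [0,0,0.03,0,0,0,0,0,0,0.03,0,0,0,0,0,0,0,0,0,0,0]

```text
time_s: 14.32
tcp_pos: [0.5675, 0.1341, 0.1252]
ee_rot: [[0.617, -0.787, 0.001], [-0.787, -0.617, 0.0], [0.0, -0.001, -1.0]]
wrist_force: [-0.4, 0.9, 0.5]
gripper_width: 0.184
gripper_force: 30.0
```

```bash
python3 q.py
```

```text
14.3167 [0.5675 0.1341 0.1252] [-0.4  0.9  0.5] [0.5  0.15 0.21] yaw -51.88 w 0.18378551795972373 tilt [ 0.0005 -0.0009] j6 8.897907701039276
```

Call:
drive_tool:
  steps: [0,0,0.03,0,0,0,0,0,0,0.03,0,0,0,0,0,0,0,0,0,0,0]

```text
time_s: 14.57
tcp_pos: [0.5675, 0.1341, 0.1251]
ee_rot: [[0.569, -0.822, 0.001], [-0.822, -0.569, 0.0], [0.0, -0.001, -1.0]]
wrist_force: [-0.2, 1.8, -0.5]
gripper_width: 0.182
gripper_force: 30.0
```

```bash
python3 q.py
```

```text
14.5667 [0.5675 0.1341 0.1251] [-0.2  1.8 -0.5] [0.48 0.08 0.24] yaw -55.31 w 0.1822601318512439 tilt [ 0.0004 -0.0009] j6 5.469120833213381
```

Call:
drive_tool:
  steps: [0,0,0.03,0,0,0,0,0,0,0.03,0,0,0,0,0,0,0,0,0,0,0]

```text
time_s: 14.82
tcp_pos: [0.5674, 0.1341, 0.1251]
ee_rot: [[0.519, -0.855, 0.001], [-0.855, -0.519, 0.0], [0.0, -0.001, -1.0]]
wrist_force: [-0.8, 1.1, -0.9]
gripper_width: 0.18
gripper_force: 30.0
```

```bash
python3 q.py
```

```text
14.8167 [0.5674 0.1341 0.1251] [-0.8  1.1 -0.9] [0.52 0.05 0.23] yaw -58.74 w 0.18004182736756696 tilt [ 0.0003 -0.0009] j6 2.035858787194477
```

Call:
drive_tool:
  steps: [0,0,0.03,0,0,0,0,0,0,0.03,0,0,0,0,0,0,0,0,0,0,0]

```text
time_s: 15.07
tcp_pos: [0.5674, 0.1341, 0.1251]
ee_rot: [[0.467, -0.884, 0.001], [-0.884, -0.467, 0.0], [0.0, -0.001, -1.0]]
wrist_force: [0.0, 1.9, -0.2]
gripper_width: 0.185
gripper_force: 30.0
```

```bash
python3 q.py
```

```text
15.0667 [0.5674 0.1341 0.1251] [ 0.   1.9 -0.2] [0.53 0.04 0.28] yaw -62.18 w 0.18549313352873367 tilt [ 0.0002 -0.0008] j6 -1.396316389469362
```

Call:
drive_tool:
  steps: [0,0,0.03,0,0,0,0,0,0,0.02,0,0,0,0,0,0,0,0,0,0,0]

```text
time_s: 15.32
tcp_pos: [0.5674, 0.1341, 0.1251]
ee_rot: [[0.421, -0.907, 0.001], [-0.907, -0.421, 0.0], [0.0, -0.001, -1.0]]
wrist_force: [0.7, 1.8, 0.6]
gripper_width: 0.181
gripper_force: 30.0
```

```bash
python3 q.py
```

```text
15.3167 [0.5674 0.1341 0.1251] [0.7 1.8 0.6] [ 0.51 -0.03  0.19] yaw -65.08 w 0.18115118933375865 tilt [ 0.0001 -0.0008] j6 -4.29433794948658
```

```bash
python3 - <<'E'
from h import *
s=avg("side",4);t=avg("top",4)
b=np.hstack([crop(s,238,160,66,75,6),crop(t,185,160,66,75,6)])
cv2.imwrite("pics/e.png",cv2.convertScaleAbs(b,alpha=2.2))
# predicted grip-end corners if spanner yaw = tool yaw
q=r.sense();R=q["ee_rot"];c=q["tcp_pos"]
for z in(.109,.143):
  for a in(-.032,.032):
    p=proj("side",[*(c[:2]+R[:2,0]*a),z]);print(z,a,np.round([(p[0]-238)*6,(p[1]-160)*6]))
E
```

```text
0.109 -0.032 [217. 319.]
0.109 0.032 [174. 239.]
0.143 -0.032 [219. 263.]
0.143 0.032 [175. 184.]
```

View pics/e.png

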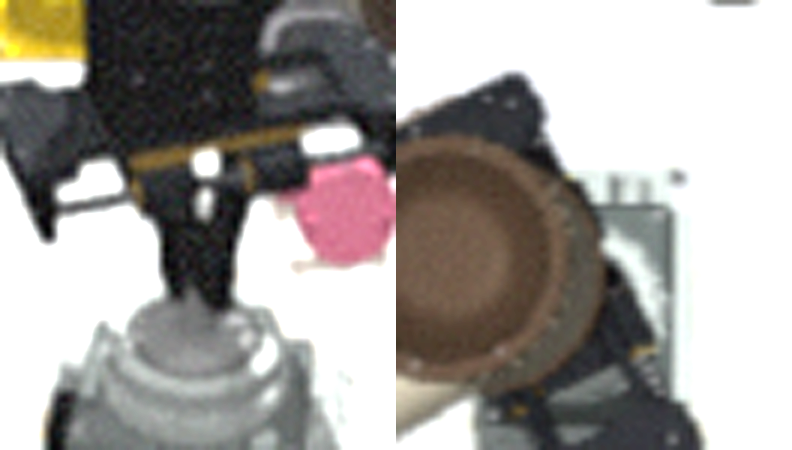

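The side crop shows the grip's near end at about (218,300), against a predicted (217,319). The spanner is therefore still aligned with the fingers, and I'll keep turning.

Call:
drive_tool:
  steps: [0,0,0.02,0,0,0,0,0,0,0.02,0,0,0,0,0,0,0,0,0,0,0]

```text
time_s: 15.97
tcp_pos: [0.5673, 0.1341, 0.125]
ee_rot: [[0.383, -0.924, 0.001], [-0.924, -0.383, 0.0], [0.0, -0.001, -1.0]]
wrist_force: [0.4, 1.8, 0.7]
gripper_width: 0.184
gripper_force: 30.2
```

```bash
python3 q.py
```

```text
15.9667 [0.5673 0.1341 0.125 ] [0.4 1.8 0.7] [ 0.69 -0.16  0.32] yaw -67.48 w 0.18351226306102505 tilt [ 0.     -0.0008] j6 -6.694872551330218
```

Call:
drive_tool:
  steps: [0,0,0.02,0,0,0,0,0,0,0.02,0,0,0,0,0,0,0,0,0,0,0]

```text
time_s: 16.22
tcp_pos: [0.5674, 0.1341, 0.125]
ee_rot: [[0.346, -0.938, 0.001], [-0.938, -0.346, 0.0], [-0.0, -0.001, -1.0]]
wrist_force: [1.8, 1.6, 2.1]
gripper_width: 0.189
gripper_force: 31.1
```

```bash
python3 q.py
```

```text
16.2167 [0.5674 0.1341 0.125 ] [1.8 1.6 2.1] [ 0.63 -0.39  0.43] yaw -69.78 w 0.1890135849847602 tilt [-0.     -0.0008] j6 -8.994735594882654
```

Call:
drive_tool:
  steps: [0,0,0.02,0,0,0,0,0,0,0.02,0,0,0,0,0,0,0,0,0,0,0,0,0,0,0,0,0,0]

```text
time_s: 16.55
tcp_pos: [0.5674, 0.1339, 0.1251]
ee_rot: [[0.309, -0.951, 0.001], [-0.951, -0.309, -0.0], [0.0, -0.001, -1.0]]
wrist_force: [2.0, 0.9, 1.7]
gripper_width: 0.194
gripper_force: 31.8
```

```bash
python3 q.py
```

```text
16.55 [0.5674 0.1339 0.1251] [2.  0.9 1.7] [ 0.39 -0.65  0.56] yaw -72.01 w 0.1936352215531658 tilt [ 0.0003 -0.0007] j6 -11.230221157189384
```

Call:
drive_tool:
  steps: [0,0,-0.03,0,0,0,0,0,0,-0.03,0,0,0,0,0,0,-0.03,0,0,0,0,0,0,-0.02,0,0,0,0,0,0,0,0,0,0,0]

```text
time_s: 16.97
tcp_pos: [0.567, 0.1338, 0.1249]
ee_rot: [[0.41, -0.912, -0.0], [-0.912, -0.41, 0.0], [-0.0, 0.0, -1.0]]
wrist_force: [1.3, 2.0, 3.3]
gripper_width: 0.185
gripper_force: 29.8
```

```bash
python3 q.py
```

```text
16.9667 [0.567  0.1338 0.1249] [1.3 2.  3.3] [ 0.4  -0.37 -0.02] yaw -65.78 w 0.1853261247630702 tilt [-0.0002  0.0002] j6 -4.961468902941159
```

Torque is released, so I'll lift straight up.

Call:
drive_tool:
  steps: [0,0,0,0,0,-0.002,0,0,0,0,0,0,-0.002,0,0,0,0,0,0,-0.002,0,0,0,0,0,0,-0.003,0,0,0,0,0,0,-0.003,0,0,0,0,0,0,-0.01,0,0,0,0,0,0,-0.02,0,0,0,0,0,0,-0.02,0,0,0,0,0,0,0,0,0,0,0,0,0,0,0]

```text
time_s: 17.8
tcp_pos: [0.5672, 0.1342, 0.1881]
ee_rot: [[0.411, -0.912, 0.002], [-0.912, -0.411, 0.002], [-0.001, -0.003, -1.0]]
wrist_force: [-0.0, 0.0, -3.6]
gripper_width: 0.183
gripper_force: 29.8
```

```bash
python3 q.py; python3 - <<'E'
from h import *
s=avg("side",6);t=np.load("s.npy")
b=np.hstack([crop(s,238,160,66,75,6),crop(avg("top",3),185,160,66,75,6)])
cv2.imwrite("pics/f.png",cv2.convertScaleAbs(b,alpha=1.6))
E
```

```text
17.8 [0.5672 0.1342 0.1881] [-0.   0.  -3.6] [ 0.05  0.19 -0.  ] yaw -65.74 w 0.18287824366344146 tilt [-0.0006 -0.0025] j6 -4.9287050333235936
```

View pics/f.png

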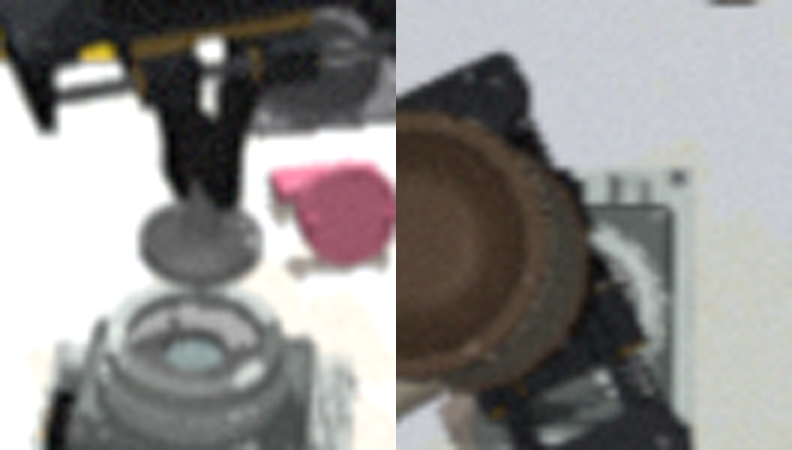

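The side crop shows the spanner clear above the barrel with its disc level at (200,243). It goes back to the stand now.

Call:
drive_tool:
  steps: [0,0,0,0.0285,0.0174,0,0,0,0,0,0.0285,0.0174,0,0,0,0,0,0.0285,0.0174,0,0,0,0,0,0.0285,0.0174,0,0,0,0,0,0.0285,0.0174,0,0,0,0,0,0.0285,0.0174,0,0,0,0,0,0.0285,0.0174,0,0,0,0,0,0.0285,0.0174,0,0,0,0,0,0.0285,0.0174,0,0,0,0,0,0.0285,0.0174,0,0]

```text
time_s: 19.08
tcp_pos: [0.5252, -0.199, 0.1868]
ee_rot: [[0.411, -0.911, 0.0], [-0.911, -0.411, -0.0], [0.0, 0.0, -1.0]]
wrist_force: [0.9, -0.2, -3.2]
gripper_width: 0.183
gripper_force: 30.0
```

Call:
drive_tool:
  steps: [0,0,0,0,0,0,0,0,0,0,0,0,0.02,0,0,0,0,0,0,0.02,0,0,0,0,0,0,0.02,0,0,0,0,0,0,0,0,0,0,0,0,0,0,0]

```text
time_s: 19.58
tcp_pos: [0.5251, -0.1973, 0.1261]
ee_rot: [[0.412, -0.911, -0.003], [-0.911, -0.412, -0.0], [-0.001, 0.003, -1.0]]
wrist_force: [0.4, -0.3, -3.0]
gripper_width: 0.186
gripper_force: 30.0
```

```bash
python3 q.py
```

```text
19.5833 [ 0.5251 -0.1973  0.1261] [ 0.4 -0.3 -3. ] [ 0.01  0.03 -0.03] yaw -65.7 w 0.18616400170199707 tilt [-0.0011  0.0026] j6 28.323227475830773
```

Call:
drive_tool:
  steps: [0,0,0,0,0,0.005,0,0,0,0,0,0,0.005,0,0,0,0,0,0,0.005,0,0,0,0,0,0,0.005,0,0,0,0,0,0,0.003,0,0,0,0,0,0,0.003,0,0,0,0,0,0,0.003,0,0,0,0,0,0,0,0,0,0,0,0,0,0,0]

```text
time_s: 20.33
tcp_pos: [0.5256, -0.1974, 0.0977]
ee_rot: [[0.411, -0.911, -0.0], [-0.911, -0.411, -0.0], [-0.0, 0.0, -1.0]]
wrist_force: [-0.3, -1.0, -3.2]
gripper_width: 0.191
gripper_force: 30.0
```

```bash
python3 q.py
```

```text
20.3333 [ 0.5256 -0.1974  0.0977] [-0.3 -1.  -3.2] [-0.    0.15  0.  ] yaw -65.71 w 0.19088554205502065 tilt [-0.0001  0.0003] j6 28.330692527181387
```

Call:
drive_tool:
  steps: [0,0,0,0,0,0.001,0,0,0,0,0,0,0.001,0,0,0,0,0,0,0.0006,0,0,0,0,0,0,0,0,0,0,0,0,0,0,0,0,0,0,0,0,0,0]

```text
time_s: 20.83
tcp_pos: [0.5257, -0.1974, 0.0953]
ee_rot: [[0.411, -0.912, 0.0], [-0.912, -0.411, -0.0], [0.0, -0.0, -1.0]]
wrist_force: [0.6, -0.0, -2.7]
gripper_width: 0.183
gripper_force: 30.0
```

```bash
python3 q.py
```

```text
20.8333 [ 0.5257 -0.1974  0.0953] [ 0.6 -0.  -2.7] [-0.02  0.09 -0.01] yaw -65.72 w 0.18318088373839236 tilt [ 0.0001 -0.0001] j6 28.327667037984842
```

Call:
drive_tool:
  steps: [0,0,0,0,0,0.0006,0,0,0,0,0,0,0.0006,0,0,0,0,0,0,0,0,0,0,0,0,0,0,0]

```text
time_s: 21.17
tcp_pos: [0.5258, -0.1974, 0.0942]
ee_rot: [[0.411, -0.911, 0.0], [-0.911, -0.411, -0.0], [0.0, -0.0, -1.0]]
wrist_force: [0.2, -0.3, -2.4]
gripper_width: 0.182
gripper_force: 30.0
```

```bash
python3 q.py
```

```text
21.1667 [ 0.5258 -0.1974  0.0942] [ 0.2 -0.3 -2.4] [-0.08  0.13  0.07] yaw -65.71 w 0.18225176335246823 tilt [ 0.0003 -0.0002] j6 28.327664339131335
```

Call:
drive_tool:
  steps: [0,0,0,0,0,0.0004,0,0,0,0,0,0,0,0,0,0,0,0,0,0,0]

```text
time_s: 21.42
tcp_pos: [0.5259, -0.1976, 0.0941]
ee_rot: [[0.411, -0.911, 0.001], [-0.911, -0.411, -0.0], [0.001, -0.0, -1.0]]
wrist_force: [0.0, -1.1, 0.7]
gripper_width: 0.18
gripper_force: 30.0
```

```bash
python3 q.py
```

```text
21.4167 [ 0.5259 -0.1976  0.0941] [ 0.  -1.1  0.7] [-0.31  0.32 -0.02] yaw -65.71 w 0.18009277437746307 tilt [ 0.0006 -0.0004] j6 28.326582084118513
```

Seated in the stand. Opening the gripper.

Call:
drive_tool:
  steps: [0,0,0,0,0,0,0.3,0,0,0,0,0,0,0.4,0,0,0,0,0,0,0.6,0,0,0,0,0,0,0.8,0,0,0,0,0,0,0.8,0,0,0,0,0,0,0.8,0,0,0,0,0,0,0.8,0,0,0,0,0,0,0.8]

```text
time_s: 22.08
tcp_pos: [0.5257, -0.1974, 0.0936]
ee_rot: [[0.411, -0.912, 0.0], [-0.912, -0.411, 0.0], [-0.0, -0.0, -1.0]]
wrist_force: [0.1, 0.3, -0.9]
gripper_width: 0.706
gripper_force: 0.0
```

Call:
drive_tool:
  steps: [0,0,0,0,0,-0.01,0.8,0,0,0,0,0,-0.02,0.8,0,0,0,0,0,-0.03,0.8,0,0,0,0,0,-0.03,0.8,0,0,0,-0.02,-0.02,-0.02,0.8,0,0,0,-0.03,-0.02,-0.01,0.8,0,0,0,-0.03,-0.02,0,0.8,0,0,0,-0.03,-0.02,0,0.8,0,0,0,-0.03,-0.02,0,0.8,0,0,0,0,0,0,0.8]

```text
time_s: 22.92
tcp_pos: [0.5605, -0.0239, 0.2148]
ee_rot: [[0.416, -0.909, 0.003], [-0.909, -0.416, 0.001], [0.0, -0.003, -1.0]]
wrist_force: [-0.7, 0.2, -0.2]
gripper_width: 0.805
gripper_force: 0.0
```

```bash
python3 q.py; python3 - <<'E'
from h import *
s=avg("side",5);t=avg("top",5)
b=np.hstack([crop(s,238,140,66,100,6),crop(t,190,165,66,100,6)])
c=crop(t,285,190,66,100,6)
cv2.imwrite("pics/g.png",cv2.resize(cv2.convertScaleAbs(np.hstack([b,c]),alpha=1.4),(800,404)))
E
```

```text
22.9167 [ 0.5605 -0.0239  0.2148] [-0.7  0.2 -0.2] [-0.06  0.16 -0.  ] yaw -65.39 w 0.8047849165103432 tilt [ 0.0002 -0.0029] j6 10.523826306025061
```

View pics/g.png

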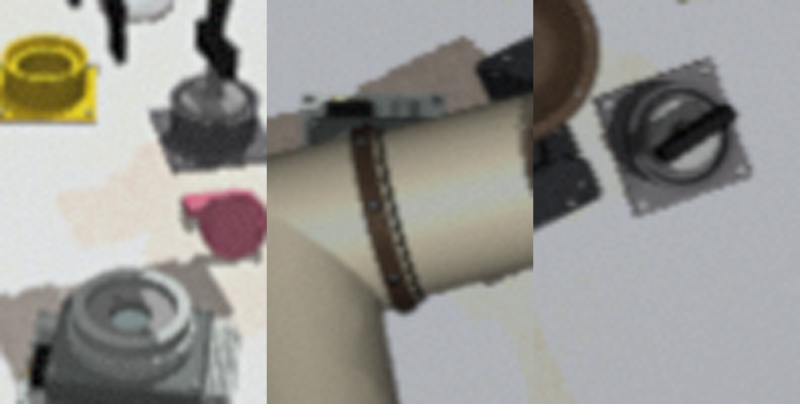

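The spanner stands upright in its stand, at about (695,130). The arm hides the ring from the top camera, so I'll move aside and check the holes.

Call:
drive_tool:
  steps: [0,0,0,0.033,0.017,-0.003,0.8,0,0,0,0.033,0.017,-0.003,0.8,0,0,0,0.033,0.017,-0.003,0.8,0,0,0,0.033,0.017,-0.003,0.8,0,0,0,0.033,0.017,-0.003,0.8,0,0,0,0.033,0.017,-0.003,0.8,0,0,0,0.033,0.017,-0.003,0.8,0,0,0,0.033,0.017,-0.003,0.8,0,0,0,0.033,0.017,-0.003,0.8,0,0,0,0.033,0.017,-0.003,0.8]

```text
time_s: 24.25
tcp_pos: [0.5392, -0.4016, 0.2437]
ee_rot: [[0.41, -0.912, -0.0], [-0.912, -0.41, 0.0], [-0.0, 0.0, -1.0]]
wrist_force: [0.1, 0.3, -0.8]
gripper_width: 0.802
gripper_force: 0.0
```

```bash
python3 q.py; python3 - <<'E'
from h import *
t=avg("top",6)
g=cv2.cvtColor(t,cv2.COLOR_BGR2GRAY).astype(float)
for a in range(-90,0,6):
    v=[]
    for sg in(1,-1):
        u=proj("top",[.5667+sg*.022*np.cos(np.radians(a)),.1333+sg*.022*np.sin(np.radians(a)),.064])
        v.append(cv2.getRectSubPix(g.astype(np.float32),(1,1),u)[0,0])
    print(a,np.round(v))
cv2.imwrite("pics/h.png",cv2.convertScaleAbs(np.hstack([crop(t,190,180,50,60,8),crop(t,295,195,50,60,8)]),alpha=1.4))
E
```

```text
24.25 [ 0.5392 -0.4016  0.2437] [ 0.1  0.3 -0.8] [ 0.04 -0.02  0.03] yaw -65.77 w 0.8019103421337648 tilt [-0.0001  0.0001] j6 47.16778030022419
-90 [106. 103.]
-84 [107. 103.]
-78 [106. 101.]
-72 [100.  93.]
-66 [75. 76.]
-60 [57. 48.]
-54 [52. 58.]
-48 [78. 79.]
-42 [96. 98.]
-36 [103. 103.]
-30 [104. 105.]
-24 [104. 106.]
-18 [105. 107.]
-12 [103. 107.]
-6 [102. 108.]
```

View pics/h.png

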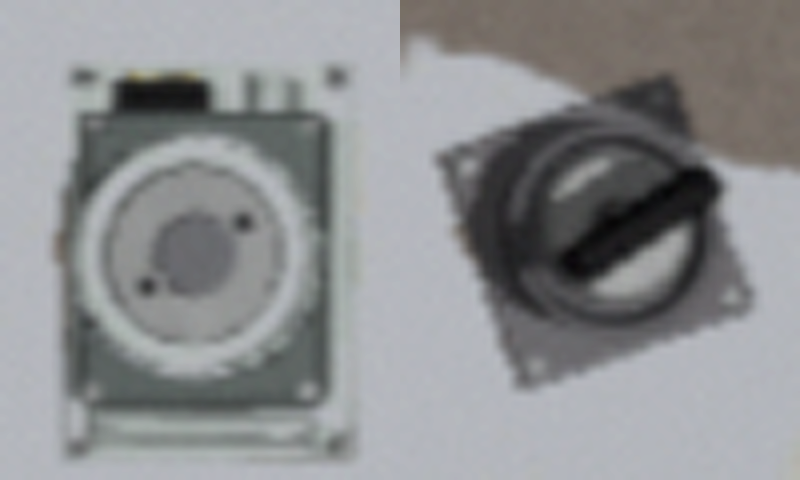

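The holes now sit at about -57°, roughly 0.95 rad clockwise of where they began. The torque reached 0.56 N m at the stop. The spanner is upright in its stand.

```bash
python3 -c "
from station import r
print(r.finish_job())"
```

```text
the job is handed in; nothing more can be done
None
```

The ring was turned about 0.95 rad clockwise to its hard stop (torque climbed to 0.56 N m, well above the 0.30 N m thread drag), the spanner is back upright in its stand, and the job is handed in at about 24 s of the 72 s allowed.

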